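# Zero the gem balance and hold its draught lid open

### The job

With the draught lid of the gem balance shut, turn the tare knob until its pointer stands at the red zero mark and let go of it. Then lift the lid by its black handle to 60 degrees open, where the red mark of the quadrant is (about five degrees either way will do), and finish while still holding it there, since its spring would shut it. Leave the tools lying about where they are.

Things in the scene. Friction and masses are not known exactly. Their poses are not given: they have to be found in the camera images.
- balance: gem balance fixed to the board: grey base plate 126 x 216 mm on black feet, on it at the left (+y) a clear weighing chamber with a brass pan inside, and at the right (-y) a white tare head 122 x 104 mm, its top 65 mm above the board, with a black dial 74 mm across on top. Origin under the centre of the base, on the board; x points from its front (robot's side) to its back, y to its left, z up
- tare_knob (a joint): angle of the tare knob in rad about the upward axis: 0 when the pointer (small yellow bar at the foot of the knob and yellow line on top of the knob) stands at the red zero mark, which is at the back (+x) edge of the dial; positive with the pointer turned counter-clockwise seen from above. Range -1.5 to 1.5, it stays where it is left (friction 0.03 N m). It starts counter-clockwise of zero by 0.45 to 1.25 rad
- knob_grip (a point): point on the tare knob's axis at the height to grip it: in the middle of its black upright bar, 38 mm long (this point's x, toward the pointer), 12 mm thick (y) and 34 mm high, from 17 mm below to 17 mm above this point. The dial face is 25 mm below this point. In the balance's frame it is at (0, -53, 91) mm
- draught_lid (a joint): opening angle of the lid in rad: 0 shut (level), 1.047 is 60 degrees, stop at 1.75. Its front edge swings up and back. A spring and its weight shut it: about 1 N at the handle
- lid_handle (a point): middle of the lid's black roller handle, 16 mm in diameter and 26 mm long (along the balance's y), on a 10 mm wide stalk 36 mm in front of the lid's front edge; 160 mm from the hinge axis. With the lid shut it is 72 mm above the board, free below. Its flat ends can be pinched along y and it may turn between the fingers as the lid swings
- lid_hinge (a point): point on the lid's hinge axis at the middle of the lid's width, at (62, 54, 70) mm in the balance's frame; the axis runs along the balance's y. The lid is a clear pane in an aluminium frame, 124 mm deep, 100 mm wide, 6 mm thick. A thin steel quadrant of 60 mm radius stands beside its left edge, with a red mark at 60 degrees
- loupe: folded loupe, white and black, 22 x 33 x 12 mm, lying on the front of the board, left of the balance; origin under its centre; leave it alone
- slide_gauge: brass slide gauge, 39 x 125 x 9 mm, lying on the front of the board, left of the balance; origin under its centre; leave it alone
- tweezers: pale see-through tweezers, 12 x 124 x 9 mm, lying on the front of the board, left of the balance; origin under its centre; leave them alone. (Round about, all solid: a microscope head overhangs the board left of the balance, from about x 0.45, y 0.03 to 0.25, 0.2 m up; a motor hangs at about x 0.30, y 0.50, from 0.25 m up: pass in front of both)
- ring_1: gold ring with a pink stone, 22 x 25 x 6 mm, lying on the board left of the balance; origin under its centre; leave it alone

How it is judged:
By the outcome, as a careful person would: the job done as asked, in the order asked, and still so for the second after the job is handed in, while the arm keeps its last pose, push and grip.
It also fails if it takes over 56 s, if anything falls off the work surface, if the arm or the gripper's body presses on something with over 40 N, if the wrist force passes 120 N, or if a joint passes its speed limit or range.

### The arm

A 6-joint arm with a two-finger parallel gripper is mounted at the origin on a cart in front of the work surface, level with it; the furniture and walls round the work are solid. World frame = base frame: x ahead of the robot, y to its left, z up, the work surface at z = 0. Lengths are in mm, angles in rad, forces in N, time in s.
With the tool pointing down it reaches from about 300 to 850 mm from the base axis. Payload 5.4 kg.
Tool frame: the origin (TCP) lies between the finger pads; the fingertips stand 8 mm ahead of it and the grasp point (between the pads) lies 11 mm behind it; z points along the fingers, y is the direction in which the jaws open and shut (so a half turn about z gives the same grasp; the last joint's range is limited). The gripper opens to 85 mm and grips with 20 to 120 N. Pads are 22 mm wide; open, the fingers measure 114 mm over their backs; the gripper's body (76 mm by 85 mm) begins 54 mm behind the grasp point. The pads swing forward as they close: fully open they stand 13 mm farther back than shut.
Start: joints at [-1.327, 0.158, 1.597, -0, 1.386, -0.21], TCP at [252.046, -516.797, 239.299] pointing down, gripper open.
Joint ranges: [-2.91, 2.91], [-0.94, 2.29], [0.18, 2.7], [-1.29, 4.43], [0.17, 2.64], [-3, 3]. Speed limits (rad/s): [2.57, 2.57, 3.14, 3.14, 3.14, 3.14].

### API

Orientations are given as a 3x3 rotation matrix whose columns are the frame's x, y, z axes.
In Python, from bench import env gives the robot as it stands.
- The arm moves only by the shell command python3 -m pendant 'ROWS' [FORCE]. ROWS is JSON, a list of rows, each a list of 3 entries, a list of its own where there are three numbers: the shift along the tool's x, y, z in m, then the turn about the tool's z in degrees, then the opening, from 0 (shut) to 1 (fully open). A call has 1 to 8 rows; each row is the pose to reach, as a shift and turn from the pose commanded when the call began, along the tool's axes at that moment; what a row does not reach only later rows make up. A row lasts 1/8 s, in which the tool goes at most 62.5 mm and 10.7 degrees, less where a joint would pass 70% of its speed; a pose out of reach is approached as far as the arm can. A call with a gripper value outside its range is refused whole. The fingers move at their own pace and stop on an object; FORCE is the grip in N (left out, the last holds). Time passes only in rows, so rows that repeat a pose let the fingers close. It gives the time, the measured TCP pose, the force and the opening at its end, in the units of the state.
- env.read_state(): the state, without advancing time (a new reading comes with each control period).
- env.snapshot(name): name is "scene" or "top" or "wrist"; returns the picture (400x640x3 uint8, red, green, blue); there is no depth.
- env.get_calibration(name): a dict with "fx", "fy", "cx", "cy" (pixels), "pose" (4x4, takes a point from camera to world coordinates). Camera axes: x right, y down, z forward; pixel columns grow to the right and rows downward; lengths in mm; the calibration is good to about 2 mm. A picture is of the moment at which its call begins: read the wrist's pose just before it. get_calibration takes no time and is no camera call; for the wrist camera it gives the pose at the moment of the call.
- env.hand_in(): hands the job in, once; it reports no verdict.
Trained networks look in the newest picture that a camera, given by its name, has taken for a name from the list of things; names that differ only in an ending like _2 or _b are one class to them, and where a whole thing is asked for, a point or a joint stands for the part that bears it (a point fixed in the world has none). Each returns a list of dicts, best first, with "confidence" (0 to 1); they miss things now and then, are a little off and sometimes report something else, mostly with a low value. They report only what shows in the picture. A call takes as long as a camera call.
- env.recognise(camera, query): "rect" ([left, top, width, height] as shares, 0 to 1, of the picture: columns of its width, rows of its height, round what is visible of it).
- env.trace(camera, query): "region" (400x640 bool, what is visible of it) and "rect" ([left, top, width, height] as shares, 0 to 1, of the picture: columns of its width, rows of its height, round what is visible of it).
The state is a dict: "clock": time; "qpos": joint angles; "joint_velocities": joint speeds; "effort": joint torques, N m; "tcp_pos": TCP position; "tcp_rot": TCP orientation; "ft_force": force on the tool from outside, world axes, zero at the start; "wrist_torque": the same for the moment, N m; "finger_gap": opening from 0.0 (shut) to 1.0 (fully open).
Only numpy, scipy, OpenCV 4.12 (cv2) and the standard library are available. Lean on these libraries where they do the work, as an engineer would, in place of code of your own. Each camera call takes 0.05 s, during which the arm holds its last target.

## Working session

There is one attempt and no reset: what is moved stays moved. The work goes in short steps, Python scripts to look and compute and a shell command to move; the robot and the scene stay as the last step left them, time stands still between calls to the robot, and variables do not carry over. Pictures are saved under pics/ and viewed, and the job is handed in when it is done.

```bash
ls; mkdir -p pics; python3 - <<'E'
from bench import env
import cv2,numpy as np
s=env.read_state()
print({k:np.round(v,3).tolist() for k,v in s.items()})
for n in ("scene","top"):
    im=env.snapshot(n); cv2.imwrite(f"pics/{n}0.png",im[:,:,::-1])
    c=env.get_calibration(n); print(n,c["fx"],c["cx"],c["cy"],np.round(c["pose"],3).tolist())
    for q in ("balance","tare_knob","lid_handle","draught_lid"):
        print(q,[(np.round(np.array(r["rect"])*[640,400,640,400],1).tolist(),round(r["confidence"],2)) for r in env.recognise(n,q)[:2]])
E
```

```text
pics
{'clock': 0.0, 'qpos': [-1.327, 0.159, 1.598, 0.0, 1.386, -0.21], 'joint_velocities': [0.001, 0.001, 0.0, 0.001, 0.001, 0.003], 'effort': [0.0, -39.6, -33.143, -0.0, 0.008, 0.0], 'tcp_pos': [251.898, -516.211, 238.28], 'tcp_rot': [[0.899, 0.438, -0.0], [0.438, -0.899, 0.002], [0.0, -0.002, -1.0]], 'ft_force': [0.34, -0.177, 0.311], 'wrist_torque': [0.002, -0.01, 0.039], 'finger_gap': 0.998}
scene 381.56210659457344 317.83617372747955 202.84499162515775 [[-0.51, -0.338, 0.791, -219.198], [-0.86, 0.2, -0.469, 355.867], [0.0, -0.92, -0.393, 458.525], [0.0, 0.0, 0.0, 1.0]]
balance [([331.5, 207.1, 45.7, 20.0], 0.77)]
tare_knob []
lid_handle []
draught_lid []
top 424.692601054351 316.76281002546926 192.679607749532 [[0.016, -0.991, 0.131, 347.808], [-1.0, -0.015, 0.011, -62.513], [-0.009, -0.131, -0.991, 1137.98], [0.0, 0.0, 0.0, 1.0]]
balance [([359.9, 138.9, 88.4, 68.0], 0.56)]
tare_knob [([418.2, 162.7, 18.3, 16.5], 0.48)]
lid_handle [([362.6, 139.6, 48.0, 69.3], 0.6)]
draught_lid [([360.7, 141.8, 48.3, 65.5], 0.92)]
```

View pics/scene0.png

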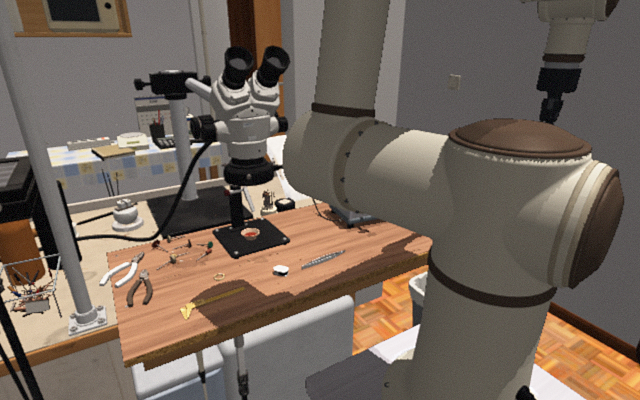

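View pics/top0.png

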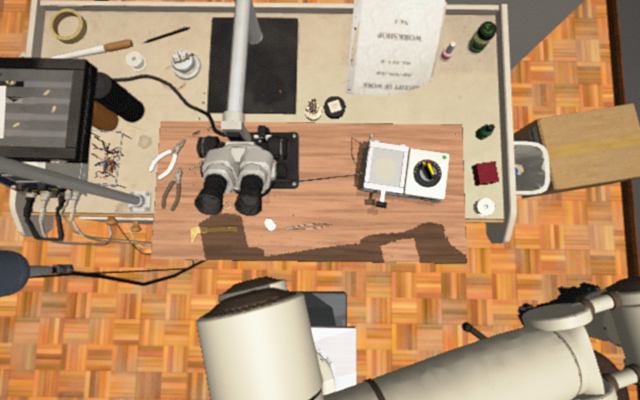

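```bash
python3 - <<'E'
import cv2
im=cv2.imread("pics/top0.png")[125:225,345:465]
cv2.imwrite("pics/topcrop0.png",cv2.resize(im,None,fx=6,fy=6,interpolation=cv2.INTER_CUBIC))
E
```

```text
(no output)
```

View pics/topcrop0.png

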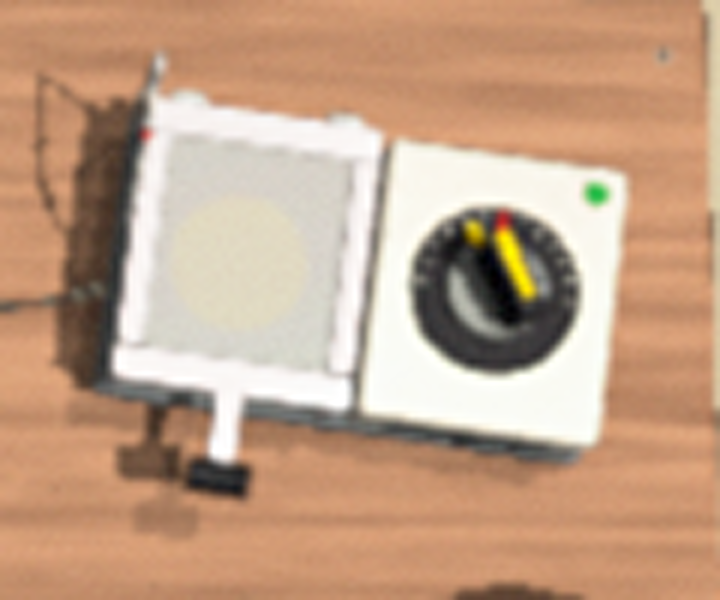

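```bash
cat > h.py <<'E'
import numpy as np, cv2
from scipy.optimize import least_squares
def proj(c,P):
    T=np.linalg.inv(np.array(c["pose"])); q=(T[:3,:3]@np.atleast_2d(P).T).T+T[:3,3]
    return np.c_[c["fx"]*q[:,0]/q[:,2]+c["cx"], c["fy"]*q[:,1]/q[:,2]+c["cy"]]
def Rz(a): return np.array([[np.cos(a),-np.sin(a),0],[np.sin(a),np.cos(a),0],[0,0,1]])
def world(p,B): return (Rz(p[2])@np.atleast_2d(B).T).T+[p[0],p[1],0]
def ray(c,uv,z):
    P=np.array(c["pose"]); d=P[:3,:3]@[(uv[0]-c["cx"])/c["fx"],(uv[1]-c["cy"])/c["fy"],1]
    return P[:3,3]+d*(z-P[2,3])/d[2]
def fit(c,uv,B,p0=(450,-200,-.13)):
    f=lambda p:(proj(c,world(p,B))-uv).ravel()
    r=least_squares(f,p0,x_scale=[10,10,.1],loss="soft_l1"); return r.x,r.fun.reshape(-1,2)
E
python3 - <<'E'
from bench import env
from h import *
c=env.get_calibration("top")
B=np.array([[61,-105,65],[-61,-105,65],[-61,-1,65],[61,-1,65],[0,-53,66],[-98,54,72],[-62,104,73],[-62,4,73]],float)
uv=np.array([[627,172],[600,445],[360,410],[395,142],[495,290],[219,476],[113,375],[352,408]])/6+[345,125]
p,r=fit(c,uv,B); print(p,np.round(r,1).tolist())
W=world(p,[[0,-53,91],[-98,54,72],[62,54,70]]);print(W.round(1))
E
```

```text
[ 5.50752259e+02 -2.80960850e+02 -1.34383390e-01] [[1.1, -0.5], [0.3, 0.6], [-0.5, 0.3], [-0.5, -1.4], [0.3, -0.1], [0.0, 0.2], [0.0, 0.0], [-0.5, 0.4]]
[[ 543.7 -333.5   91. ]
 [ 460.9 -214.3   72. ]
 [ 619.4 -235.8   70. ]]
```

```bash
python3 - <<'E'
from bench import env
from h import *
s=env.read_state();c=env.get_calibration("wrist");R=np.array(s["tcp_rot"])
P=np.array(c["pose"]);print(c["fx"],(R.T@(P[:3,3]-s["tcp_pos"])).round(1),(R.T@P[:3,:3]).round(2))
E
python3 -m pendant '[[[0.055,-0.008,0],0,1],[[0.11,-0.015,0],0,1],[[0.165,-0.02,0],0,1],[[0.22,-0.027,0],0,1],[[0.27,-0.033,0],0,1],[[0.3,-0.037,0],0,1],[[0.3,-0.037,0],0,1]]' 
python3 - <<'E'
from bench import env
from h import *
s=env.read_state();c=env.get_calibration("wrist")
print(s["clock"],s["tcp_pos"],s["tcp_rot"])
im=env.snapshot("wrist"); cv2.imwrite("pics/w1.png",im[:,:,::-1])
P=world([550.75,-280.96,-.1344],[[61,-105,65],[-61,-105,65],[-61,-1,65],[61,-1,65],[0,-53,66],[0,-53,108],[37,-53,66]])
print(proj(c,P).round(0).tolist())
E
```

```text
287.75903875947444 [  68.    -1.2 -134.7] [[-0.   -0.96 -0.27]
 [ 1.   -0.   -0.  ]
 [ 0.   -0.27  0.96]]
clock: 1.38
tcp_pos: [506.9, -350.6, 239.1]
tcp_rot: [[0.897, 0.441, 0.0], [0.441, -0.897, 0.0], [0.0, -0.0, -1.0]]
ft_force: [-0.5, 0.2, -1.1]
finger_gap: 0.997
1.375 [ 506.89120165 -350.55382068  239.13879036] [[ 8.97336418e-01  4.41347196e-01  7.44100495e-05]
 [ 4.41347165e-01 -8.97336398e-01  2.63372700e-04]
 [ 1.83009649e-04 -2.03493251e-04 -9.99999963e-01]]
[[393.0, 129.0], [327.0, 221.0], [248.0, 170.0], [310.0, 68.0], [319.0, 150.0], [319.0, 154.0], [339.0, 120.0]]
```

View pics/w1.png

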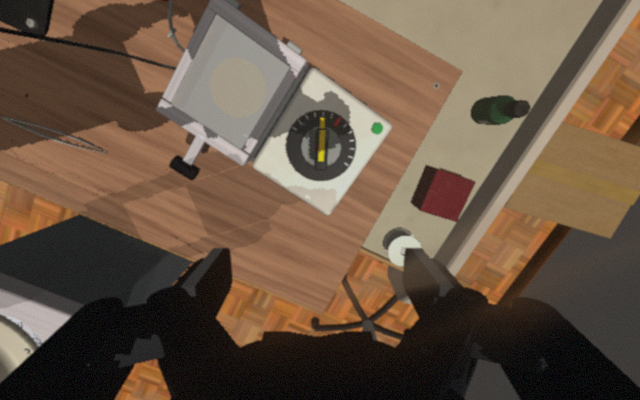

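```bash
python3 - <<'E'
import cv2
im=cv2.imread("pics/w1.png")
cv2.imwrite("pics/w1c.png",cv2.resize(im[55:230,155:405],None,fx=3.2,fy=3.2,interpolation=cv2.INTER_CUBIC))
cv2.imwrite("pics/w1d.png",cv2.resize(im[95:195,270:370],None,fx=6,fy=6,interpolation=cv2.INTER_CUBIC))
E
```

```text
(no output)
```

View pics/w1c.png

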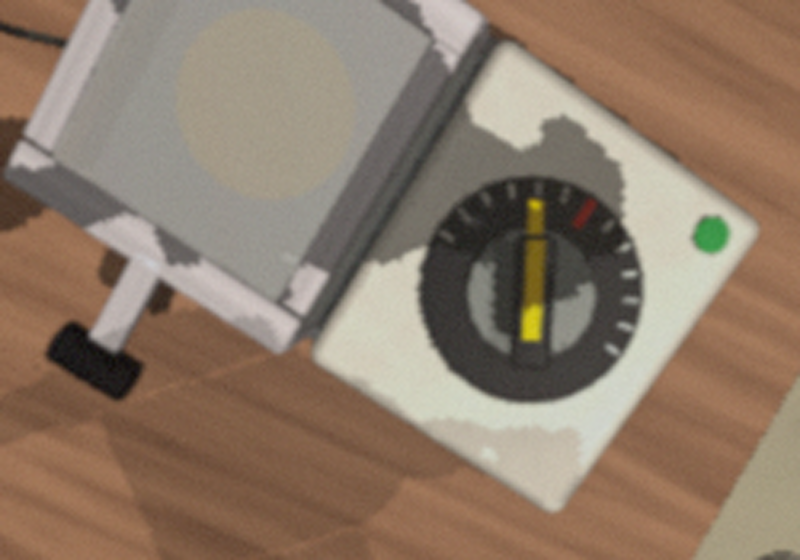

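View pics/w1d.png

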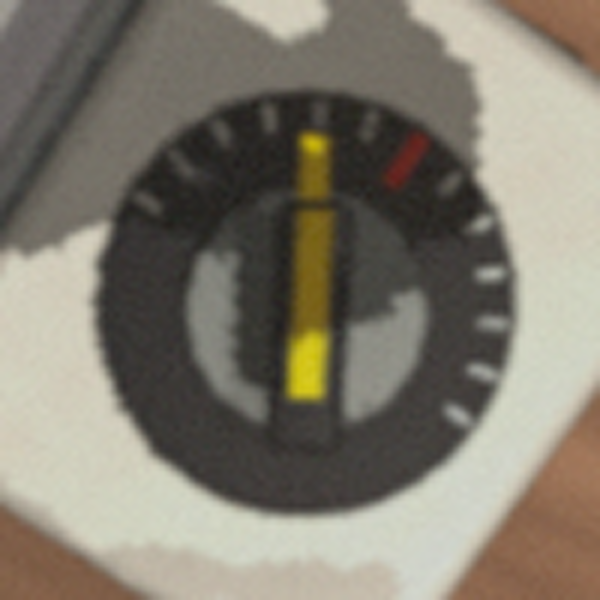

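```bash
python3 - <<'E'
from bench import env
from h import *
c=env.get_calibration("wrist")
B=np.array([[61,-105,65],[-61,-105,65],[-61,-1,65],[61,-1,65],[0,-53,66],[-98,54,72],[-62,4,73]],float)
uv=np.array([[758,230],[560,512],[315,358],[500,42],[0,0],[95,361],[285,350]])/3.2+[155,55]
uv[4]=np.array([307,303])/6+[270,95]
p,r=fit(c,uv,B,(550,-281,-.13)); print(p,np.round(r,1).tolist())
for q in (p,(550.75,-280.96,-.1344)): print(world(q,[[0,-53,91],[-98,54,72],[62,54,70]]).round(1).tolist())
g=lambda u,z: ray(c,np.array(u)/6+[270,95],z)
ctr=g((307,303),66);red=g((407,162),66);foot=g((314,140),67)
a=g((306,400),108);b=g((317,210),108)
ang=lambda v:np.arctan2(v[1],v[0])
print("ctr",ctr,"top mid",(a+b)/2,"red",ang(red-ctr),"foot",ang(foot-ctr),"line",ang(b-a),"tool",ang(np.array([.8973,.4413])))
E
```

```text
[ 5.54298103e+02 -2.82371708e+02 -1.32766583e-01] [[3.9, -2.3], [-0.7, 2.7], [-3.9, -0.1], [0.7, -4.4], [0.1, 0.6], [0.4, 0.1], [-0.9, 1.6]]
[[547.3, -334.9, 91.0], [464.3, -215.9, 72.0], [622.9, -237.1, 70.0]]
[[543.6, -333.5, 91.0], [460.9, -214.3, 72.0], [619.4, -235.8, 70.0]]
ctr [ 547.82147398 -334.51417619   66.        ] top mid [ 550.20717945 -333.43703905  108.        ] red -0.16677927282591828 foot 0.41626255246898247 line 0.4011892691668266 tool 0.45707316998051345
```

```bash

python3 -m pendant '[[[0.022,0.002,0.04],1.4,0.5],[[0.043,0.003,0.08],2.7,0.5],[[0.043,0.003,0.105],2.7,0.5],[[0.043,0.003,0.105],2.7,0.5]]' 20
python3 - <<'E'
from bench import env
from h import *
s=env.read_state();c=env.get_calibration("wrist")
print(s["tcp_pos"],s["tcp_rot"][:2])
im=env.snapshot("wrist"); cv2.imwrite("pics/w2.png",im[:,:,::-1])
p=(547.5,-334.5); print(proj(c,[[*p,66],[*p,108]]).round(0).tolist())
R=np.array(s["tcp_rot"]);t=np.array(s["tcp_pos"]); print(proj(c,[t,t+8*R[:,2],t+50*R[:,2]]).round(0).tolist())
E
```

```text
clock: 1.92
tcp_pos: [543.2, -335.5, 131.6]
tcp_rot: [[0.919, 0.394, -0.004], [0.394, -0.919, 0.004], [-0.003, -0.005, -1.0]]
ft_force: [-0.1, -0.5, 0.9]
finger_gap: 0.499
[ 543.17785806 -335.50896999  131.61043573] [[ 0.91891615  0.39442791 -0.00444346]
 [ 0.39444385 -0.91891314  0.00356359]]
[[320.0, 213.0], [321.0, 235.0]]
[[319.0, 260.0], [319.0, 253.0], [319.0, 227.0]]
```

View pics/w2.png

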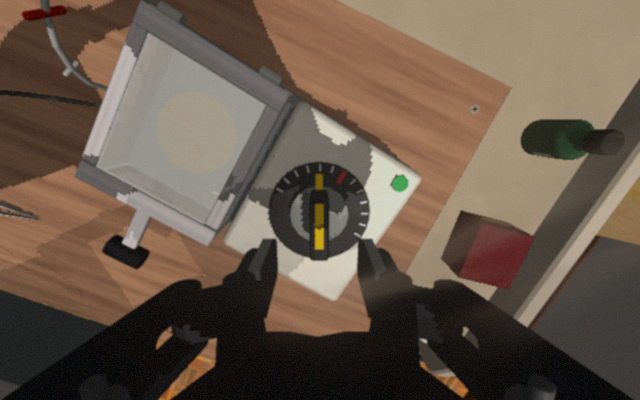

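```bash

python3 -m pendant '[[[0.0,0.0,0.03],0,0.5],[[0,0,0.053],0,0.5],[[0,0,0.053],0,0.5],[[0,0,0.053],0,0.5]]' 20
python3 -m pendant '[[[0.0,0.0,0],0,0.1],[[0.0,0.0,0],0,0.1],[[0.0,0.0,0],0,0.1],[[0.0,0.0,0],0,0.1]]' 20
python3 - <<'E'
from bench import env
import cv2
im=env.snapshot("wrist"); cv2.imwrite("pics/w3.png",im[:,:,::-1])
E
```

```text
clock: 2.48
tcp_pos: [546.3, -337.2, 83.8]
tcp_rot: [[0.919, 0.395, 0.003], [0.395, -0.919, -0.003], [0.001, 0.003, -1.0]]
ft_force: [-0.1, 0.1, 0.6]
finger_gap: 0.501
clock: 2.98
tcp_pos: [545.7, -335.6, 82.9]
tcp_rot: [[0.918, 0.396, 0.0], [0.396, -0.918, 0.0], [0.0, -0.0, -1.0]]
ft_force: [-2.3, 4.6, 6.2]
finger_gap: 0.134
```

View pics/w3.png

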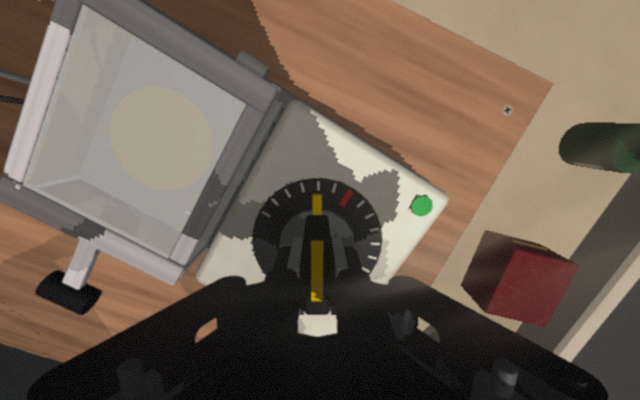

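```bash

python3 -m pendant '[[[0.0,0.0,0],8,0.1],[[0.0,0.0,0],16,0.1],[[0.0,0.0,0],24,0.1],[[0.0,0.0,0],31,0.1],[[0,0,0],31,0.1],[[0,0,0],31,0.1]]' 20
python3 - <<'E'
from bench import env
from h import *
im=env.snapshot("wrist"); cv2.imwrite("pics/w4.png",im[:,:,::-1])
cv2.imwrite("pics/w4c.png",cv2.resize(im[130:290,220:420,::-1],None,fx=4,fy=3.7,interpolation=cv2.INTER_CUBIC))
E
```

```text
clock: 3.78
tcp_pos: [545.5, -334.3, 82.8]
tcp_rot: [[0.991, -0.133, -0.001], [-0.133, -0.991, 0.003], [-0.001, -0.003, -1.0]]
ft_force: [-4.9, 7.9, 9.0]
finger_gap: 0.138
```

View pics/w4c.png

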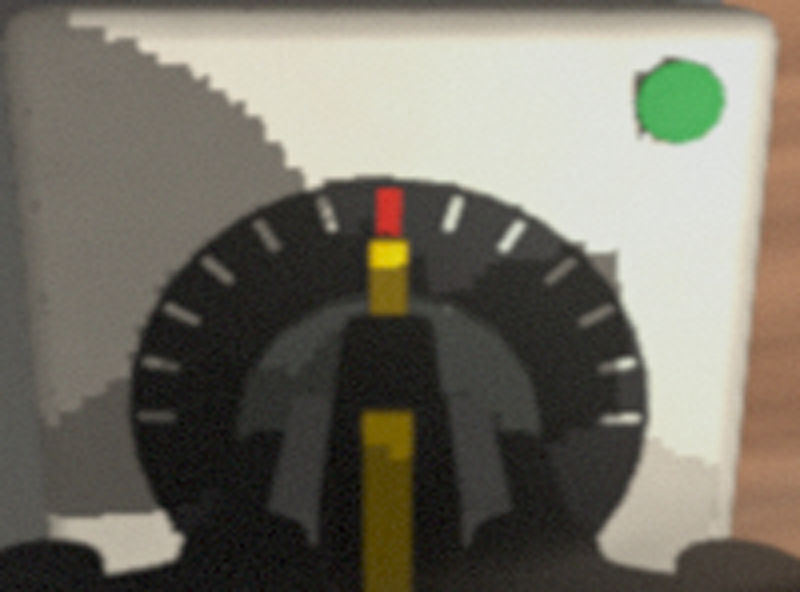

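```bash

python3 -m pendant '[[[0.0,0.0,0],0,0.5],[[0.0,0.0,0],0,0.5],[[0.0,0.0,0],0,0.5],[[0.0,0.0,-0.05],0,0.5],[[0,0,-0.1],0,0.5],[[0,0,-0.15],0,0.5],[[-0.03,0,-0.18],0,0.5],[[-0.03,0,-0.18],0,0.5]]' 20
python3 - <<'E'
from bench import env
from h import *
s=env.read_state();c=env.get_calibration("wrist")
print(s["tcp_pos"],s["tcp_rot"][:2])
im=env.snapshot("wrist"); cv2.imwrite("pics/w5.png",im[:,:,::-1])
uv=proj(c,[[547.5,-334.5,66]])[0].astype(int);print(uv)
cv2.imwrite("pics/w5c.png",cv2.resize(im[uv[1]-50:uv[1]+50,uv[0]-50:uv[0]+50,::-1],None,fx=6,fy=6,interpolation=cv2.INTER_CUBIC))
E
```

```text
clock: 4.82
tcp_pos: [516.0, -333.1, 265.1]
tcp_rot: [[0.991, -0.135, 0.004], [-0.135, -0.991, -0.005], [0.005, 0.004, -1.0]]
ft_force: [0.3, 0.4, 0.5]
finger_gap: 0.5
[ 515.95795269 -333.09612469  265.0908897 ] [[ 0.99083667 -0.1349906   0.00449708]
 [-0.13496978 -0.9908388  -0.0046509 ]]
[315 156]
```

View pics/w5.png

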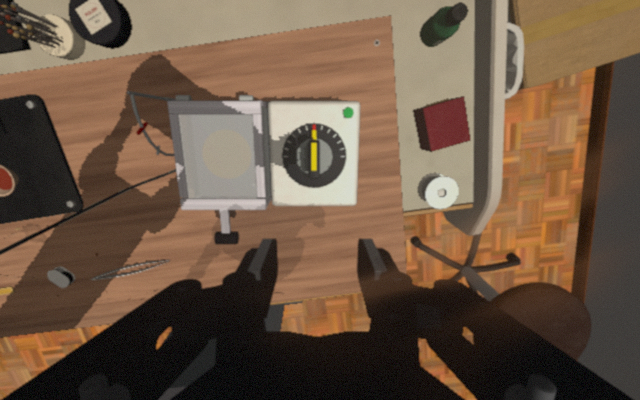

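View pics/w5c.png

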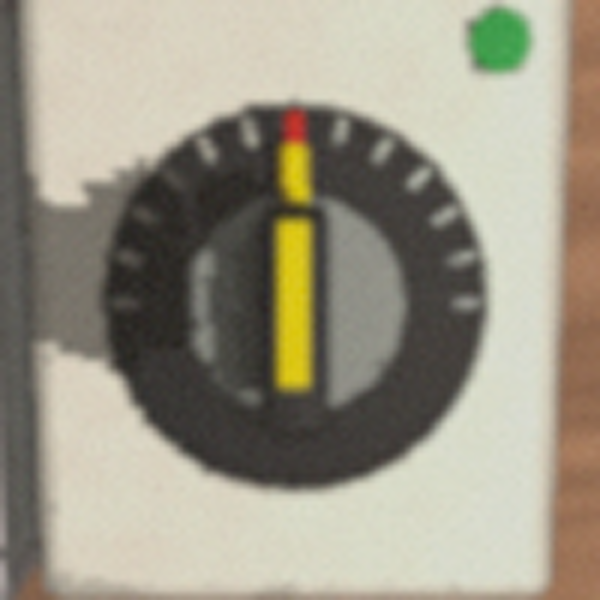

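```bash
python3 - <<'E'
from bench import env
from h import *
im=cv2.imread("pics/w5.png")
cv2.imwrite("pics/w5h.png",cv2.resize(im[195:255,160:280],None,fx=6,fy=6,interpolation=cv2.INTER_CUBIC))
s=env.read_state();c=env.get_calibration("wrist");R=np.array(s["tcp_rot"])
h=ray(c,(227,238),72);print(s["tcp_pos"],h,R.T@(h-s["tcp_pos"]))
for r in env.recognise("wrist","lid_handle")[:2]:print(np.array(r["rect"])*[640,400,640,400],r["confidence"])
E
```

```text
[ 515.83761338 -332.40447248  262.56383637] [ 464.66406681 -214.16770702   72.        ] [ -67.08232003 -110.55767836  190.23722664]
[166.016 101.    100.672 147.2  ] 0.85
```

View pics/w5h.png

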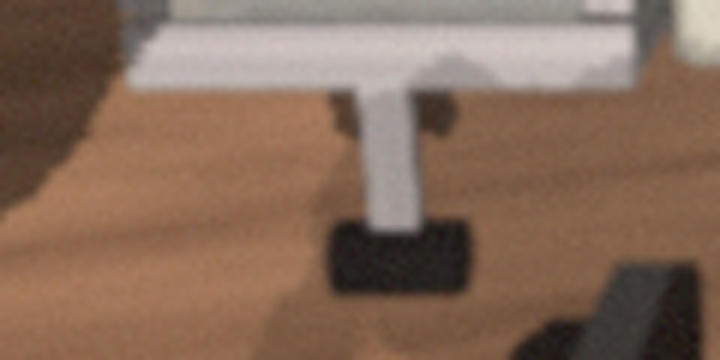

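```bash

python3 -m pendant '[[[-0.028,-0.045,0],0,0.7],[[-0.055,-0.09,0.03],0,0.7],[[-0.067,-0.11,0.07],0,0.7],[[-0.067,-0.11,0.1],0,0.7],[[-0.067,-0.11,0.1],0,0.7],[[-0.067,-0.11,0.1],0,0.7]]' 30
python3 - <<'E'
from bench import env
from h import *
s=env.read_state();c=env.get_calibration("wrist");R=np.array(s["tcp_rot"]);t=np.array(s["tcp_pos"])
im=env.snapshot("wrist"); cv2.imwrite("pics/w6.png",im[:,:,::-1])
print(proj(c,[[464.6,-214.2,72],[464.6,-214.2,80]]),(R.T@(np.array([464.6,-214.2,72])-t)))
E
```

```text
clock: 5.68
tcp_pos: [464.6, -214.3, 161.7]
tcp_rot: [[0.991, -0.134, 0.0], [-0.134, -0.991, -0.0], [0.0, 0.0, -1.0]]
ft_force: [0.4, -0.5, -0.2]
finger_gap: 0.699
[[318.43305606 208.87024904]
 [318.47508962 211.78828468]] [-3.46240456e-02 -1.07533561e-01  8.97479971e+01]
```

View pics/w6.png

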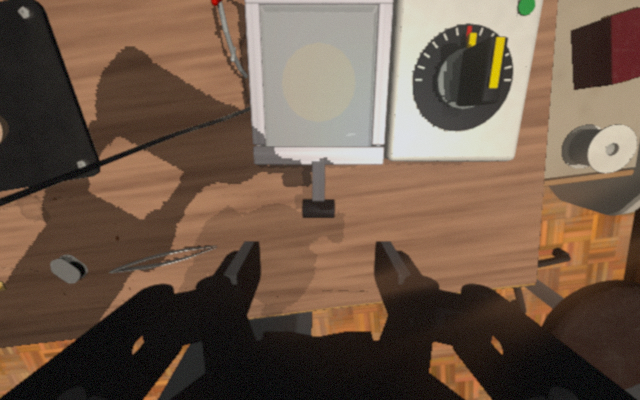

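```bash

python3 -m pendant '[[[0,0,0.04],0,0.7],[[0,0,0.08],0,0.7],[[0,0,0.101],0,0.7],[[0,0,0.101],0,0.7],[[0,0,0.101],0,0.2],[[0,0,0.101],0,0.2],[[0,0,0.101],0,0.2],[[0,0,0.101],0,0.2]]' 30
python3 - <<'E'
from bench import env
from h import *
im=env.snapshot("wrist"); cv2.imwrite("pics/w7.png",im[:,:,::-1])
E
```

```text
clock: 6.72
tcp_pos: [465.2, -215.1, 61.6]
tcp_rot: [[0.991, -0.134, 0.003], [-0.134, -0.991, -0.003], [0.003, 0.002, -1.0]]
ft_force: [1.1, -3.8, 2.6]
finger_gap: 0.295
```

View pics/w7.png

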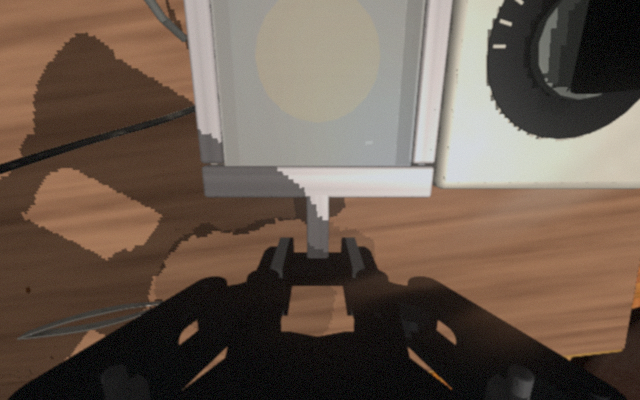

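```bash

python3 -m pendant '[[[0.0008,0,-0.0139],0,0.2],[[0.0028,0,-0.0277],0,0.2],[[0.0059,0,-0.0413],0,0.2],[[0.0103,0,-0.0546],0,0.2],[[0.0158,0,-0.0674],0,0.2],[[0.0224,0,-0.0797],0,0.2],[[0.0224,0,-0.0797],0,0.2],[[0.0224,0,-0.0797],0,0.2]]' 30
python3 - <<'E'
from bench import env
from h import *
im=env.snapshot("wrist"); cv2.imwrite("pics/w8.png",im[:,:,::-1])
E
```

```text
clock: 7.78
tcp_pos: [485.2, -217.7, 139.3]
tcp_rot: [[0.991, -0.134, -0.002], [-0.134, -0.991, -0.002], [-0.002, 0.002, -1.0]]
ft_force: [-1.8, -7.1, -1.3]
finger_gap: 0.297
```

View pics/w8.png

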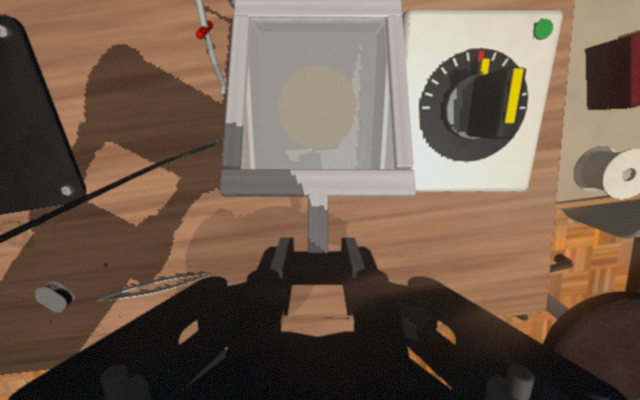

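Lid is rising with the handle still held (stalk at column 317), and the pointer is still on the red mark. I'll continue along the arc to 60°.

```bash

python3 -m pendant '[[[0.0077,0,-0.0117],0,0.2],[[0.0163,0,-0.0226],0,0.2],[[0.0258,0,-0.0328],0,0.2],[[0.0363,0,-0.0421],0,0.2],[[0.0474,0,-0.0505],0,0.2],[[0.0593,0,-0.0578],0,0.2],[[0.0593,0,-0.0578],0,0.2],[[0.0593,0,-0.0578],0,0.2]]' 30
python3 - <<'E'
from bench import env
from h import *
s=env.read_state();R=np.array(s["tcp_rot"]);g=np.array(s["tcp_pos"])-11*R[:,2]
for p in ((552.5,-281.7,-.134),(554.3,-282.4,-.133),(550.75,-281,-.134)):
    b=Rz(-p[2])@(g-[p[0],p[1],0]); print(b.round(1),np.degrees(np.arctan2(b[2]-70,62-b[0]))-.7,np.hypot(b[2]-70,62-b[0]))
for n in("wrist","top","scene"):
    im=env.snapshot(n); cv2.imwrite(f"pics/{n}9.png",im[:,:,::-1])
im=cv2.imread("pics/top9.png")[120:230,340:470]
cv2.imwrite("pics/topc9.png",cv2.resize(im,None,fx=5,fy=5,interpolation=cv2.INTER_CUBIC))
E
```

```text
clock: 8.82
tcp_pos: [543.4, -225.7, 197.3]
tcp_rot: [[0.991, -0.134, -0.004], [-0.134, -0.991, -0.001], [-0.004, 0.002, -1.0]]
ft_force: [-5.1, -5.8, 3.1]
finger_gap: 0.295
[-16.5  54.3 208.3] 59.740808384590295 159.03378498531242
[-18.3  54.8 208.3] 59.17285342503131 159.94079187793466
[-14.6  53.8 208.3] 60.31686719478916 158.14006740868766
```

View pics/wrist9.png

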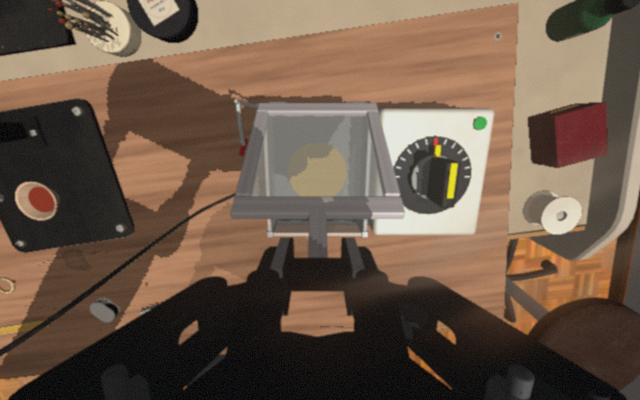

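View pics/topc9.png

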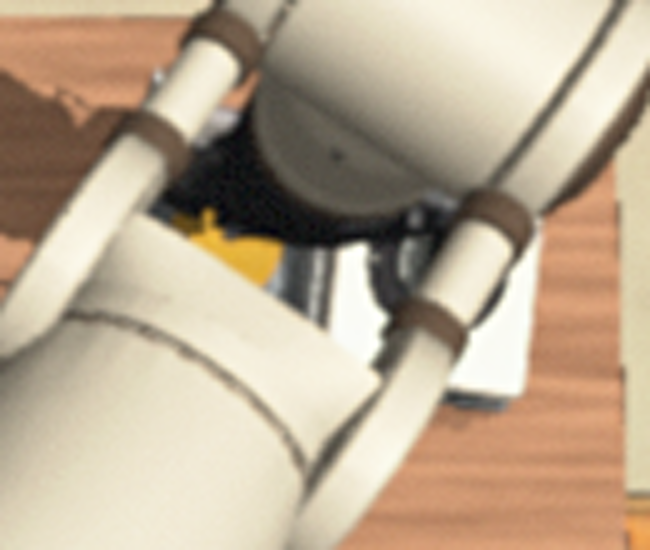

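View pics/scene9.png

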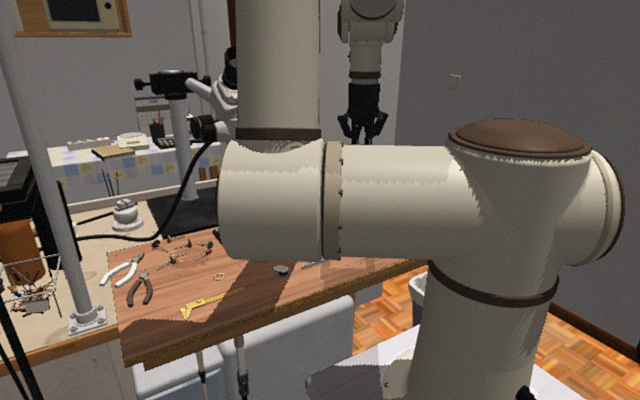

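```bash
python3 - <<'E'
from bench import env
from h import *
c=env.get_calibration("wrist")
for p in ((552.5,-281.7,-.134),(554.3,-282.4,-.133)):
  for th in (52,56,60,64,68):
    t=np.radians(th);d=np.array([-np.cos(t),0,np.sin(t)]);n=np.array([np.sin(t),0,np.cos(t)])
    h=np.array([62,54,70.])
    print(th,proj(c,world(p,[h+124*d+[0,s,0]+k*n for s in(50,-50) for k in(3,-3)])).round(0).tolist(), "mark",proj(c,world(p,[h+[0,54,0]+60*np.array([-.5,0,.866])])).round())
s=env.read_state();print(s["clock"],s["ft_force"],s["finger_gap"])
im=cv2.imread("pics/wrist9.png")[85:250,215:415]
cv2.imwrite("pics/wrist9c.png",cv2.resize(im,None,fx=3.6,fy=3.6,interpolation=cv2.INTER_CUBIC))
E
```

```text
52 [[236.0, 231.0], [239.0, 236.0], [402.0, 231.0], [400.0, 236.0]] mark [[244. 150.]]
56 [[233.0, 223.0], [235.0, 229.0], [406.0, 223.0], [403.0, 229.0]] mark [[244. 150.]]
60 [[230.0, 213.0], [232.0, 220.0], [409.0, 213.0], [407.0, 220.0]] mark [[244. 150.]]
64 [[227.0, 201.0], [229.0, 209.0], [413.0, 201.0], [410.0, 209.0]] mark [[244. 150.]]
68 [[223.0, 188.0], [226.0, 197.0], [416.0, 188.0], [414.0, 197.0]] mark [[244. 150.]]
52 [[237.0, 228.0], [239.0, 233.0], [403.0, 228.0], [401.0, 233.0]] mark [[244. 147.]]
56 [[234.0, 220.0], [236.0, 226.0], [407.0, 219.0], [405.0, 226.0]] mark [[244. 147.]]
60 [[230.0, 210.0], [233.0, 217.0], [410.0, 209.0], [408.0, 217.0]] mark [[244. 147.]]
64 [[227.0, 198.0], [229.0, 206.0], [414.0, 198.0], [411.0, 206.0]] mark [[244. 147.]]
68 [[224.0, 185.0], [226.0, 194.0], [417.0, 184.0], [415.0, 194.0]] mark [[244. 147.]]
8.975 [-4.18764009 -6.73547374  1.87685895] 0.29912459763761523
```

View pics/wrist9c.png

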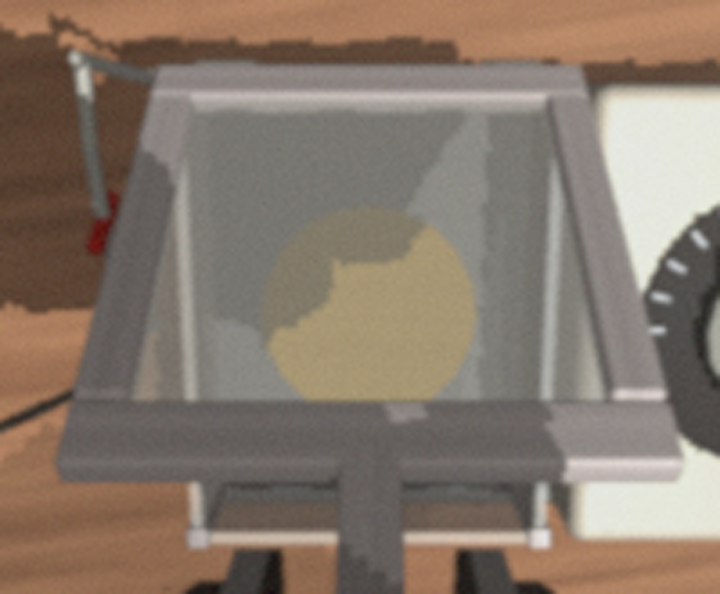

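```bash
python3 -m pendant '[[[0,0,0],0,0.2],[[0,0,0],0,0.2]]' 30; python3 -c "
from bench import env
print(env.hand_in())"
```

```text
clock: 9.22
tcp_pos: [543.3, -225.7, 197.3]
tcp_rot: [[0.991, -0.134, -0.004], [-0.134, -0.991, -0.001], [-0.004, 0.002, -1.0]]
ft_force: [-4.6, -5.7, 2.5]
finger_gap: 0.298
the job is handed in; nothing more can be done
None
```

The job is done and was handed in at 9.2 s, with the gripper still holding the lid at about 60°. Handing in reports no verdict.

- **Tare knob:** with the lid shut, I gripped the knob, turned it 31° clockwise and let go. The close-up after release showed the yellow pointer in line with the red zero mark. It was still on the mark when I looked again during the lid lift.
- **Lid:** I pinched the handle by its ends and swung the lid up along its arc. The gripper position gives an opening of 59° to 60°. In the wrist picture the lid's front edge falls at row 211, where I predicted 210–213 for 60°, and the lid's edge reaches the red quadrant mark.
- **Forces:** the wrist force I read after each move stayed under about 13 N.
- **Tools:** the arm did not touch any of them, and the last wrist and scene pictures showed nothing disturbed.

No check failed. The two camera fits of the balance's position differed by about 4 mm, which is about 1° of lid angle. At the end the top camera's view of the lid was blocked by the arm, so it could not confirm the angle.

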